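# Unpack front panels from their spacer boards

### The job

Take the plywood spacer boards off the thin aluminium panels and pile them neatly on the black rubber mat, one on top of the other and lengthwise along the mat. Lay every panel flat in the large blue tray, where they may lie on one another; they are too thin to be picked off the grey stone plate, so slide each one out over its edge until you can get hold of it. Leave the green tin, the small parts box and the screwdriver where they are.

Things in the scene. Friction and masses are not known exactly. Their poses are not given: they have to be found in the camera images.
- slab: fixed grey stone inspection plate, 225 mm (its x) by 220 mm (its y), 45 mm high, sharp straight edges; origin at the centre of its underside; its -x side faces the robot and has free table in front of it. The panels lie on its top side by side about 60 mm apart, their length roughly along its x, starting about 45 mm back from the -x edge
- panel1: bare aluminium front panel, flat and stiff, 128 x 40 mm and only 2.5 mm thick, 36 g, a small dark screw hole near each corner (marks only); lies flat on the stone plate under the boards, too thin to be picked up from a flat surface, slides on the stone when pressed lightly from above (about 5 N) and dragged; origin at the centre of its underside, x along its 128 mm length, y across its 40 mm width, z up. There are two or three panels; an absent one reads None from the start
- panel2: bare aluminium front panel, flat and stiff, 128 x 40 mm and only 2.5 mm thick, 36 g, a small dark screw hole near each corner (marks only); lies flat on the stone plate under the boards, too thin to be picked up from a flat surface, slides on the stone when pressed lightly from above (about 5 N) and dragged; origin at the centre of its underside, x along its 128 mm length, y across its 40 mm width, z up. There are two or three panels; an absent one reads None from the start
- panel3: bare aluminium front panel, flat and stiff, 128 x 40 mm and only 2.5 mm thick, 36 g, a small dark screw hole near each corner (marks only); lies flat on the stone plate under the boards, too thin to be picked up from a flat surface, slides on the stone when pressed lightly from above (about 5 N) and dragged; origin at the centre of its underside, x along its 128 mm length, y across its 40 mm width, z up. There are two or three panels; an absent one reads None from the start
- board1: plywood spacer board, 160 x 45 x 10 mm, 60 g; origin at the centre of its underside, x along its 160 mm length, y across its 45 mm width, z up. Lies across the panels (its length roughly along the plate's y), nearer to the robot
- board2: plywood spacer board, 160 x 45 x 10 mm, 60 g; origin at the centre of its underside, x along its 160 mm length, y across its 45 mm width, z up. Lies across the panels (its length roughly along the plate's y), farther from the robot
- board3: plywood spacer board, 160 x 45 x 10 mm, 60 g; origin at the centre of its underside, x along its 160 mm length, y across its 45 mm width, z up. When present it lies on top of board1 and board2, crossing them (its length roughly along the plate's x), towards the plate's -y side. One or both of board3 and board4 are there; an absent one reads None from the start
- board4: plywood spacer board, 160 x 45 x 10 mm, 60 g; origin at the centre of its underside, x along its 160 mm length, y across its 45 mm width, z up. When present it lies on top of board1 and board2, crossing them (its length roughly along the plate's x), towards the plate's +y side. One or both of board3 and board4 are there; an absent one reads None from the start
- tray: fixed blue tray, outside 190 mm (its x) by 130 mm (its y), rim 25 mm high, walls and floor 4 mm thick, open at the top; origin at the centre of its underside; stands left or right of the stone plate
- mat: fixed black rubber mat, 180 mm (its x) by 65 mm (its y), 3 mm thick, for the board pile; origin at the centre of its underside; lies on the other side of the stone plate from the tray
- cleaner: bystander: green tin with a red cap, 56 mm across, 70 mm high, beyond the plate; origin at the centre of its foot
- partsbox: bystander: small blue open parts box, 80 x 120 x 35 mm, beyond the plate; origin at the centre of its underside
- driver: bystander: screwdriver lying on the table beyond the plate on the left; origin at its underside near mid-length
Things that resemble listed ones, but are neither listed nor needed, are in the scene too. What is shaped like the board2 but pink is not meant. Leave any purple look-alike of the board1 alone.

How it is judged:
By the outcome, as a careful person would: the job done as asked, in the order asked, and still so for the second after the job is handed in, with the robot touching nothing.
Of panel1, panel2, panel3 only 2 to 3 are there at a start; the rules pass over those that are not, and their reading is None.
Of board3, board4 only 1 to 2 are there at a start; the rules pass over those that are not, and their reading is None.
At some moment in a run one of panel1, panel2, panel3 may be knocked a few centimetres aside while the robot is not near it.
It also fails if it takes over 210 s, if anything falls off the work surface, if the arm or the gripper's body presses on something with over 40 N, if the wrist force passes 120 N, or if a joint passes its speed limit or range.

### The arm

A 6-joint arm with a two-finger parallel gripper is mounted at the origin on the work surface. World frame = base frame: x ahead of the robot, y to its left, z up, the work surface at z = 0. Lengths are in m, angles in rad, forces in N, time in s.
With the tool pointing down it reaches from about 0.3 to 0.875 m from the base axis. Payload 6.4 kg.
Tool frame: the origin (TCP) lies between the finger pads; the fingertips stand 25 mm ahead of it and the grasp point (between the pads) lies 6 mm ahead of it; z points along the fingers, y is the line along which they close (so a half turn about z gives the same grasp; the last joint's range is limited). The gripper opens to 85 mm and grips with 20 to 120 N. Pads are 22 mm wide; open, the fingers measure 114 mm over their backs; the gripper's body (76 mm by 85 mm) begins 54 mm behind the grasp point. The pads swing forward as they close: fully open they stand 13 mm farther back than shut.
Start: joints at [-1.473, 0.181, 1.607, -0, 1.354, -0.206], TCP at [0.172, -0.549, 0.256] pointing down, gripper open.
Joint ranges: [-2.99, 2.99], [-0.89, 2.07], [0.3, 2.58], [-1.14, 4.28], [0, 2.63], [-3.12, 3.12]. Speed limits (rad/s): [2.57, 2.57, 3.01, 3.14, 3.14, 3.14].

### API

Orientations are given as a unit quaternion [w, x, y, z].
In Python, from bench import ctrl gives the robot as it stands.
- The arm moves only by the tool servo_tool, never from a script. Its argument "series" is text: rows parted by semicolons, each of 7 numbers parted by spaces: the gripper command: -1 is fully open, 1 is shut, values between are in proportion, then the shift along the tool's x, y, z in m, then the turn, a rotation vector about the tool's x, y, z in degrees. A call has 1 to 12 rows; each row is the pose to reach, as a shift and turn from the pose commanded when the call began, along the tool's axes at that moment; what a row does not reach only later rows make up. A row lasts 1/12 s, in which the tool goes at most 41.7 mm and 7.16 degrees, less where a joint would pass 70% of its speed; a pose out of reach is approached as far as the arm can. A call with a gripper value outside its range is refused whole. The fingers move at their own pace and stop on an object; the grip force is fixed at half the most. Time passes only in rows, so rows that repeat a pose let the fingers close. It gives the time, the measured TCP pose, the force, the opening and the grip force at its end, in the units of the state.
- ctrl.get_obs(): the state, without advancing time (a new reading comes with each control period).
- ctrl.camera(name): name is "side" or "top"; returns a dict with "img" (480x640x3 uint8, red, green, blue), "z_map" (480x640 float32, m along the optical axis (not along the pixel's ray), 0 where there is no reading), "fovy" (degrees; the focal length in pixels is half the picture's height over the tangent of half this angle, whatever the lens; pixels are square), "cx", "cy" (the principal point, pixels), "extrinsics" (4x4, takes a point from camera to world coordinates). Camera axes: x right, y down, z forward; pixel columns grow to the right and rows downward; lengths in m; the calibration is good to about 2 mm. A picture is of the moment at which its call begins.
- ctrl.hand_in(): hands the job in; it is judged then, once.
The state is a dict: "time_s": time; "q": joint angles; "dq": joint speeds; "joint_efforts": joint torques, N m; "eef_pos": TCP position; "eef_rot": TCP orientation; "wrist_force": force on the tool from outside, world axes, zero at the start; "torque": the same for the moment, N m; "opening": opening from 0.0 (shut) to 1.0 (fully open); "grasp_force": force on a finger pad.
Only numpy, scipy, OpenCV 4.12 (cv2) and the standard library are available. Lean on these libraries where they do the work, as an engineer would, in place of code of your own. Each camera call takes 0.05 s, during which the arm holds its last target. There are 200 camera calls.

## Working session

There is one attempt and no reset: what is moved stays moved. The work goes in short steps, Python scripts to look and compute and a tool call to move; the robot and the scene stay as the last step left them, time stands still between calls to the robot, and variables do not carry over. Pictures are saved under pics/ and viewed, at most 16 in all, crops included, and the job is handed in when it is done.

Besides the shell and the picture viewer there is one more tool, called after "Emit:" by a JSON object that holds its "name" and its "arguments", one argument or row to a line. servo_tool: Moves the arm, as the interface text tells. Its arguments: {"type":"object","properties":{"series":{"type":"string"}},"required":["series"]}

```bash
ls; mkdir -p pics
cat > h.py <<'E'
import numpy as np, cv2
from bench import ctrl
from scipy.spatial.transform import Rotation as R
def cam(n,save=None):
    c=ctrl.camera(n)
    if save: cv2.imwrite('pics/'+save,c['img'][:,:,::-1])
    f=240/np.tan(np.radians(c['fovy'])/2)
    v,u=np.mgrid[0:480,0:640]
    z=c['z_map']; P=np.stack([(u-c['cx'])/f*z,(v-c['cy'])/f*z,z],-1)
    E=np.array(c['extrinsics']); c['W']=P@E[:3,:3].T+E[:3,3]; c['W'][z==0]=np.nan
    return c
def crop(c,x0,y0,x1,y1,k,name):
    cv2.imwrite('pics/'+name,cv2.resize(c['img'][y0:y1,x0:x1,::-1],None,fx=k,fy=k,interpolation=cv2.INTER_CUBIC))
def st():
    o=ctrl.get_obs(); print('t',o['time_s'],'p',np.round(o['eef_pos'],4),'q',np.round(o['eef_rot'],4),'open',o['opening'],'F',np.round(o['wrist_force'],1),'j',np.round(o['q'],3)); return o
E
python3 - <<'E'
from h import *
o=st(); q=o['eef_rot']; print(R.from_quat([q[1],q[2],q[3],q[0]]).as_matrix().round(3))
for n in('top','side'):
    c=cam(n,n+'0.png'); print(n,c['fovy'],np.round(c['extrinsics'],3))
    np.save(n+'0.npy',c['W'])
E
```

```text
pics
t 0.0 p [ 0.172  -0.5481  0.2554] q [-9.000e-04  9.885e-01  1.513e-01  0.000e+00] open 1.002719194627146 F [0.3 0.7 0.3] j [-1.473  0.182  1.608 -0.     1.354 -0.206]
[[ 0.954  0.299 -0.   ]
 [ 0.299 -0.954  0.002]
 [ 0.    -0.002 -1.   ]]
top 54.13250597117023 [[-0.02  -0.996  0.081  0.45 ]
 [-1.     0.019 -0.011  0.004]
 [ 0.01  -0.082 -0.997  1.018]
 [ 0.     0.     0.     1.   ]]
side 55.66244589256043 [[-0.981 -0.078  0.178  0.379]
 [-0.194  0.464 -0.864  0.736]
 [-0.015 -0.882 -0.47   0.47 ]
 [ 0.     0.     0.     1.   ]]
```

View pics/top0.png

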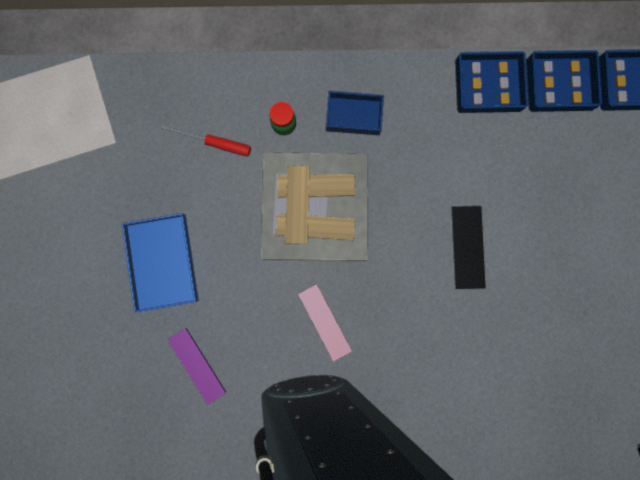

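View pics/side0.png

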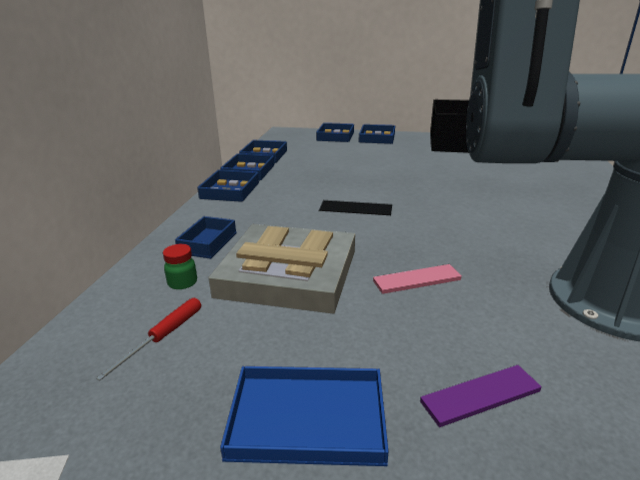

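The top view shows the stone plate at (315,207), board4 at (298,205), board2 at (316,186) and board1 at (315,228). The tray is at (160,262) and the mat at (468,247). Look-alikes for a board are the pink (325,323) and purple (197,366) ones, both to be left alone. Parts boxes are at (355,112) and top right.

Run:
```python
from h import *
W=np.load('top0.npy')
im=cv2.imread('pics/top0.png')
cv2.imwrite('pics/c1.png',cv2.resize(im[145:270,250:380],None,fx=4.6,fy=4.6,interpolation=cv2.INTER_CUBIC))
for n,(u,v) in dict(b4=(298,205),b2=(335,186),b1=(335,229),slab=(345,207),mat=(468,247),tray=(160,262),pink=(325,323),panel=(318,207),pl=(279,210),gapr=(361,186)).items(): print(n,W[v,u].round(4))
hsv=cv2.cvtColor(im,cv2.COLOR_BGR2HSV)
def rect(name,m,roi):
    mm=np.zeros(m.shape,bool); x0,y0,x1,y1=roi; mm[y0:y1,x0:x1]=m[y0:y1,x0:x1]
    p=W[mm][:,:2]; p=p[~np.isnan(p[:,0])].astype(np.float32)
    r=cv2.minAreaRect(p); print(name,len(p),np.round(r[0],4),np.round(r[1],4),round(r[2],1))
z=W[:,:,2]
h,s,v=cv2.split(hsv)
rect('mat',v<50,(440,195,500,300))
rect('tray',(h>95)&(h<125)&(s>150),(115,205,205,320))
rect('slab',(z>.035)&(z<.075),(250,140,380,275))
rect('slabedge',(z>.035)&(z<.047),(250,140,380,275))
wood=(h>8)&(h<28)&(s>70)
rect('b4',wood&(z>.062),(270,150,360,260))
rect('b1',wood&(z<.0615),(309,205,370,260))
rect('b2',wood&(z<.0615),(309,160,370,205))
rect('pink',((h>165)|(h<5))&(s>40),(290,275,360,370))
```

```text
b4 [0.5875 0.0447 0.0698]
b2 [ 0.6276 -0.0319  0.057 ]
b1 [ 0.5379 -0.0298  0.0604]
slab [ 0.5852 -0.0523  0.0441]
mat [ 0.4985 -0.3198  0.0022]
tray [0.479  0.3461 0.0027]
pink [ 0.3427 -0.006   0.009 ]
panel [0.5854 0.0041 0.0502]
pl [0.581  0.0854 0.0472]
gapr [ 0.629  -0.0869  0.044 ]
mat 2352 [ 0.4992 -0.3191] [0.1775 0.0648] 0.1
tray 5178 [0.4784 0.3419] [0.1873 0.1294] 8.8
slab 11172 [0.59   0.0121] [0.2201 0.2259] 88.2
slabedge 5182 [0.59   0.0121] [0.2201 0.2259] 88.2
b4 1699 [0.587  0.0089] [0.1508 0.1589] 85.9
b1 927 [ 0.5409 -0.0216] [0.0929 0.0441] 85.6
b2 929 [ 0.6352 -0.025 ] [0.094  0.0552] 89.2
pink 1565 [ 0.3434 -0.0051] [0.1621 0.0464] 26.8
```

View pics/c1.png

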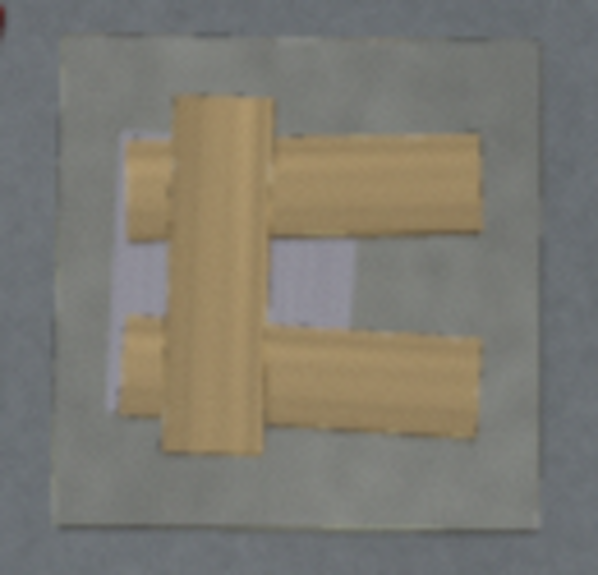

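The crop confirms three wooden boards: board4 on top at crop x 172–273, board2 above at crop y 133–240 and board1 below at crop y 318–437. There are two panels, one at the left edge (crop x 108–165) and one in the middle (crop x 272–355). The pink and purple ones lie elsewhere.

```bash
cat >> h.py <<'E'
def px(c,u,v,z):
    f=240/np.tan(np.radians(c['fovy'])/2); E=np.array(c['extrinsics'])
    d=E[:3,:3]@np.array([(u-c['cx'])/f,(v-c['cy'])/f,1]); return E[:3,3]+d*(z-E[2,3])/d[2]
def go(x,y,z,yaw):
    """print shift/turn in tool axes to reach TCP world x,y,z pointing down, tool-x yaw (deg)"""
    o=ctrl.get_obs(); q=o['eef_rot']; r=R.from_quat([q[1],q[2],q[3],q[0]])
    t=R.from_euler('z',yaw,degrees=True)*R.from_euler('x',180,degrees=True)
    print('t %.1f shift mm'%o['time_s'],(r.inv().apply(np.array([x,y,z])-o['eef_pos'])*1e3).round(1),'turn',np.degrees((r.inv()*t).as_rotvec()).round(1))
E
python3 - <<'E'
from h import *
c=cam('top')
def q(n,pts,z,crop=True):
    P=np.array([px(c,250+(u-2)/4.6 if crop else u,145+(v-2)/4.6 if crop else v,z)[:2] for u,v in pts])
    r=cv2.minAreaRect(P.astype(np.float32)); print(n,'mean',P.mean(0).round(4),np.round(r[1],4),round(r[2],1))
q('b4',[(172,95),(273,95),(162,452),(263,452)],.0675)
q('b1',[(125,318),(480,338),(473,437),(118,415)],.0575)
q('b2',[(125,140),(482,133),(482,235),(127,241)],.0575)
q('slab',[(60,36),(541,39),(541,527),(53,525)],.045)
q('mat',[(451.5,206),(480.5,206),(485,289),(456,289)],.003,False)
q('tray',[(123,223),(184,214),(198,300),(137,311)],.025,False)
print('panels', [px(c,250+u/4.6,145+v/4.6,.0475)[:2].round(4) for u,v in[(120,132),(107,412),(355,240),(350,325)]])
go(.587,.044,.16,-2)
E
```

```text
b4 mean [0.5904 0.0471] [0.0451 0.1607] 87.7
b1 mean [0.5441 0.0119] [0.1591 0.0445] 85.3
b2 mean [0.6298 0.0081] [0.0464 0.1609] 0.1
slab mean [0.5897 0.0112] [0.2203 0.2236] 88.6
mat mean [ 0.498 -0.32 ] [0.1819 0.0635] 0.4
tray mean [0.4791 0.3376] [0.1885 0.1296] 9.4
panels [array([0.6576, 0.0905]), array([0.5299, 0.0978]), array([ 0.606 , -0.0154]), array([ 0.5673, -0.0123])]
t 0.1 shift mm [ 573.1 -440.9   96.3] turn [-0.1 -0.  19.4]
```

Emit:
{"name": "servo_tool", "arguments": {
  "series": "-1 0.573 -0.441 0.06 0 0 19.4; -1 0.573 -0.441 0.06 0 0 19.4; -1 0.573 -0.441 0.06 0 0 19.4; -1 0.573 -0.441 0.06 0 0 19.4; -1 0.573 -0.441 0.06 0 0 19.4; -1 0.573 -0.441 0.06 0 0 19.4; -1 0.573 -0.441 0.06 0 0 19.4; -1 0.573 -0.441 0.06 0 0 19.4; -1 0.573 -0.441 0.06 0 0 19.4; -1 0.573 -0.441 0.06 0 0 19.4; -1 0.573 -0.441 0.06 0 0 19.4; -1 0.573 -0.441 0.06 0 0 19.4"
}}

```text
time_s: 1.15
eef_pos: [0.4586, -0.1385, 0.2148]
eef_rot: [0.0, 1.0, -0.017, 0.0]
wrist_force: [0.5, 0.0, 0.1]
opening: 0.995
grasp_force: 0.0
```

Run:
```python
from h import *
st(); go(.590,.047,.12,-2.3)
```

```text
t 1.15 p [ 0.4586 -0.1385  0.2148] q [ 1.000e-04  9.998e-01 -1.740e-02  1.000e-04] open 0.9952619212014104 F [0.5 0.  0.1] j [-0.542  0.006  1.884 -0.     1.251  1.064]
t 1.1 shift mm [ 124.8 -190.    94.8] turn [ 0.  -0.   0.3]
```

Emit:
{"name": "servo_tool", "arguments": {
  "series": "-1 0.125 -0.19 0.08 0 0 0; -1 0.125 -0.19 0.08 0 0 0; -1 0.125 -0.19 0.08 0 0 0; -1 0.125 -0.19 0.08 0 0 0; -1 0.125 -0.19 0.08 0 0 0; -1 0.125 -0.19 0.08 0 0 0; -1 0.125 -0.19 0.08 0 0 0; -1 0.125 -0.19 0.08 0 0 0; -1 0.125 -0.19 0.08 0 0 0"
}}

```text
time_s: 1.9
eef_pos: [0.589, 0.0449, 0.1346]
eef_rot: [0.0, 1.0, -0.017, -0.001]
wrist_force: [-0.7, -0.7, 0.4]
opening: 1.002
grasp_force: 0.0
```

Run:
```python
from h import *
c=cam('side'); crop(c,190,200,380,340,4,'s1.png')
go(.590,.047,.077,-2.3)
```

```text
t 1.9 shift mm [ 0.8 -2.7 58.1] turn [0.  0.  0.3]
```

View pics/s1.png

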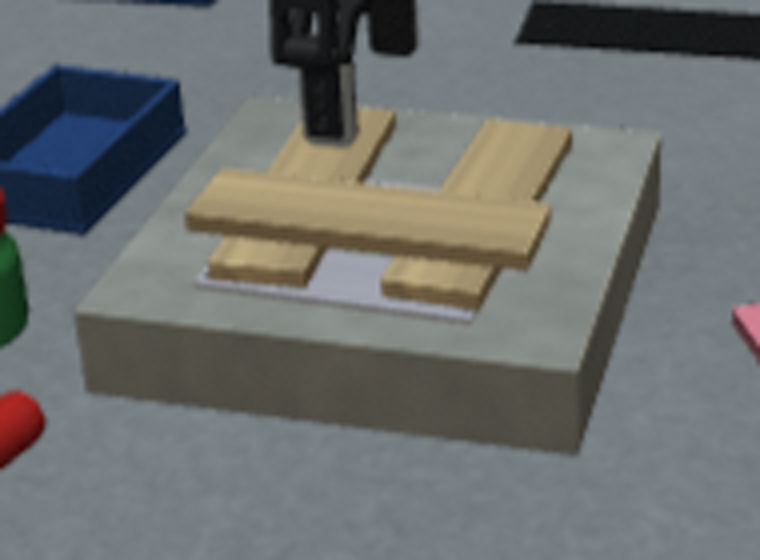

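The crop shows the finger tip at (330,140) above the boards, with board4 at (370,220), board1 right and board2 left. I'll check the calibration by projecting the tip.

Run:
```python
from h import *
c=cam('side'); E=np.linalg.inv(np.array(c['extrinsics'])); f=240/np.tan(np.radians(c['fovy'])/2)
for P in [(.589,.095,.12),(.589,.0449,.1346),(.5904,.0471,.0675),(.589,.0,.12)]:
    p=E[:3,:3]@np.array(P)+E[:3,3]; u,v=p[0]/p[2]*f+c['cx'],p[1]/p[2]*f+c['cy']; print(P,round((u-190)*4),round((v-200)*4))
for u,v in[(330,120),(330,60),(345,120),(392,30),(370,220)]: print(u,v,c['W'][200+v//4,190+u//4].round(4))
```

```text
(0.589, 0.095, 0.12) 330 150
(0.589, 0.0449, 0.1346) 361 68
(0.5904, 0.0471, 0.0675) 364 205
(0.589, 0.0, 0.12) 388 56
330 120 [0.5873 0.1007 0.1371]
330 60 [0.5806 0.1158 0.1715]
345 120 [0.5827 0.0936 0.134 ]
392 30 [0.5863 0.001  0.1347]
370 220 [0.5852 0.0601 0.0673]
```

Emit:
{"name": "servo_tool", "arguments": {
  "series": "-1 0.001 -0.003 0.035 0 0 0.3; -1 0.001 -0.003 0.06 0 0 0.3; -1 0.001 -0.003 0.062 0 0 0.3; -1 0.001 -0.003 0.062 0 0 0.3; 0.4 0.001 -0.003 0.062 0 0 0.3; 0.4 0.001 -0.003 0.062 0 0 0.3; 0.4 0.001 -0.003 0.062 0 0 0.3; 0.4 0.001 -0.003 0.062 0 0 0.3; 0.4 0.001 -0.003 0.062 0 0 0.3; 0.4 0.001 -0.003 0.062 0 0 0.3"
}}

```text
time_s: 2.83
eef_pos: [0.592, 0.0477, 0.0751]
eef_rot: [0.0, 1.0, -0.02, 0.002]
wrist_force: [-0.7, -0.4, 6.3]
opening: 0.513
grasp_force: 61.6
```

Emit:
{"name": "servo_tool", "arguments": {
  "series": "0.4 0 0 -0.03 0 0 0; 0.4 0 0 -0.07 0 0 0; 0.4 0 0 -0.1 0 0 0; 0.4 0 0 -0.1 0 0 0"
}}

```text
time_s: 3.17
eef_pos: [0.595, 0.0476, 0.1813]
eef_rot: [0.001, 1.0, -0.02, 0.007]
wrist_force: [1.5, 0.6, 0.1]
opening: 0.512
grasp_force: 61.4
```

Run:
```python
from h import *
st(); go(.5,-.32,.12,.8)
c=cam('top'); crop(c,240,145,400,265,5,'t2.png')
```

```text
t 3.1667 p [0.595  0.0476 0.1813] q [ 6.000e-04  9.998e-01 -1.990e-02  6.600e-03] open 0.5122757410441591 F [1.5 0.6 0.1] j [-0.119  0.296  1.627  0.     1.206  1.492]
t 3.2 shift mm [-81.2 371.   60.7] turn [ 0.1 -0.8 -3.1]
```

View pics/t2.png

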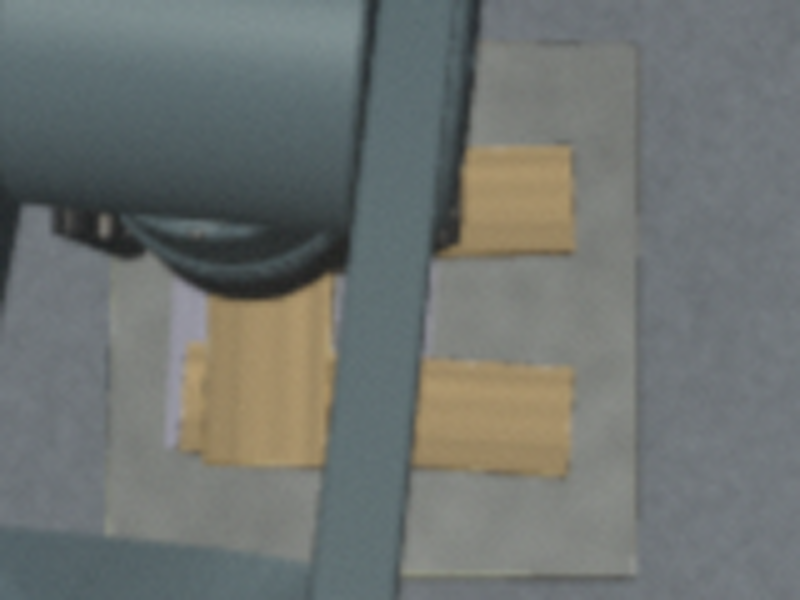

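Board4 is in the grip (crop 205–330, y 300–465); the two lower boards and the panels look unmoved.

Emit:
{"name": "servo_tool", "arguments": {
  "series": "0.4 -0.081 0.371 0.02 0 0 -3; 0.4 -0.081 0.371 0.02 0 0 -3; 0.4 -0.081 0.371 0.02 0 0 -3; 0.4 -0.081 0.371 0.02 0 0 -3; 0.4 -0.081 0.371 0.02 0 0 -3; 0.4 -0.081 0.371 0.02 0 0 -3; 0.4 -0.081 0.371 0.06 0 0 -3; 0.4 -0.081 0.371 0.06 0 0 -3; 0.4 -0.081 0.371 0.08 0 0 -3; 0.4 -0.081 0.371 0.08 0 0 -3; 0.4 -0.081 0.371 0.08 0 0 -3; 0.4 -0.081 0.371 0.08 0 0 -3"
}}

```text
time_s: 4.22
eef_pos: [0.4932, -0.3194, 0.0909]
eef_rot: [-0.002, 1.0, 0.005, -0.001]
wrist_force: [1.0, 0.4, -0.4]
opening: 0.513
grasp_force: 61.5
```

Run:
```python
from h import *
st(); go(.5,-.32,.026,.8)
```

```text
t 4.2167 p [ 0.4932 -0.3194  0.0909] q [-0.0015  1.      0.0049 -0.0014] open 0.5126679006219361 F [ 1.   0.4 -0.4] j [-0.777  0.408  1.686  0.     1.052  0.784]
t 4.2 shift mm [ 7.   0.9 64.9] turn [-0.2  0.2 -0.2]
```

Emit:
{"name": "servo_tool", "arguments": {
  "series": "0.4 0.006 0.001 0.03 0 0 0; 0.4 0.006 0.001 0.055 0 0 0; 0.4 0.006 0.001 0.063 0 0 0; 0.4 0.006 0.001 0.063 0 0 0; 0.4 0.006 0.001 0.063 0 0 0; 0.4 0.006 0.001 0.063 0 0 0"
}}

```text
time_s: 4.72
eef_pos: [0.5019, -0.3206, 0.0317]
eef_rot: [0.001, 1.0, 0.007, 0.001]
wrist_force: [-0.3, -0.3, 0.2]
opening: 0.508
grasp_force: 61.4
```

Run:
```python
from h import *
st(); go(.5,-.32,.022,.8)
c=cam('side'); crop(c,280,140,440,240,5,'s3.png')
```

```text
t 4.7167 p [ 0.5019 -0.3206  0.0317] q [8.0e-04 1.0e+00 6.6e-03 9.0e-04] open 0.5081902927481754 F [-0.3 -0.3  0.2] j [-0.768  0.513  1.681  0.     0.946  0.79 ]
t 4.7 shift mm [-1.9 -0.6  9.7] turn [ 0.1 -0.1 -0. ]
```

View pics/s3.png

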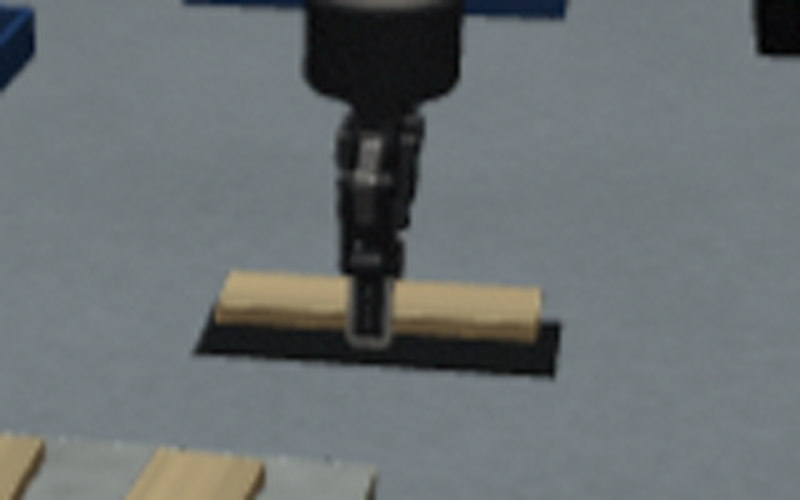

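Board4 hovers over the mat (edges crop x 217–540 against the mat's 193–560). The finger tip, at y 345, stands a little below the board.

Emit:
{"name": "servo_tool", "arguments": {
  "series": "0.4 -0.002 0 0.004 0 0 0; 0.4 -0.002 0 0.008 0 0 0; 0.4 -0.002 0 0.01 0 0 0; 0.4 -0.002 0 0.01 0 0 0"
}}

```text
time_s: 5.1
eef_pos: [0.4998, -0.3215, 0.026]
eef_rot: [0.001, 1.0, 0.006, 0.0]
wrist_force: [-14.1, 11.5, 44.7]
opening: 0.512
grasp_force: 86.8
```

Emit:
{"name": "servo_tool", "arguments": {
  "series": "0.4 0 0 -0.003 0 0 0; 0.4 0 0 -0.004 0 0 0; 0.2 0 0 -0.004 0 0 0; -0.1 0 0 -0.004 0 0 0; -0.4 0 0 -0.004 0 0 0; -0.4 0 0 -0.004 0 0 0; -0.4 0 0 -0.004 0 0 0; -0.4 0 0 -0.04 0 0 0; -0.4 0 0 -0.08 0 0 0; -1 0 0 -0.12 0 0 0; -1 0 0 -0.12 0 0 0; -1 0 0 -0.12 0 0 0"
}}

```text
time_s: 6.1
eef_pos: [0.5003, -0.3219, 0.1429]
eef_rot: [0.002, 1.0, 0.006, 0.002]
wrist_force: [-0.0, 0.5, -1.3]
opening: 1.003
grasp_force: 0.0
```

Run:
```python
from h import *
st(); go(.544,.012,.15,85.3)
```

```text
t 6.1 p [ 0.5003 -0.3219  0.1429] q [0.0021 1.     0.0062 0.0022] open 1.0029944829362083 F [-0.   0.5 -1.3] j [-0.771  0.343  1.651  0.     1.141  0.787]
t 6.1 shift mm [  47.9 -333.3   -8.3] turn [  0.4  -0.  -84.6]
```

Emit:
{"name": "servo_tool", "arguments": {
  "series": "-0.5 0.048 -0.333 0 0 0 -84.6; -0.5 0.048 -0.333 0 0 0 -84.6; -0.5 0.048 -0.333 0 0 0 -84.6; -0.5 0.048 -0.333 0 0 0 -84.6; -0.5 0.048 -0.333 0 0 0 -84.6; -0.5 0.048 -0.333 0 0 0 -84.6; -0.5 0.048 -0.333 0 0 0 -84.6; -0.5 0.048 -0.333 0 0 0 -84.6; -0.5 0.048 -0.333 0 0 0 -84.6; -0.5 0.048 -0.333 0 0 0 -84.6; -0.5 0.048 -0.333 0 0 0 -84.6; -0.5 0.048 -0.333 0 0 0 -84.6"
}}

```text
time_s: 7.1
eef_pos: [0.5412, 0.014, 0.1377]
eef_rot: [-0.002, 0.733, 0.68, -0.001]
wrist_force: [-0.4, 0.1, -0.5]
opening: 0.753
grasp_force: 0.0
```

Emit:
{"name": "servo_tool", "arguments": {
  "series": "-0.5 0 0 0 0 0 -0.1; -0.5 0 0 0 0 0 -0.1; -0.5 0 0 0 0 0 -0.1"
}}

```text
time_s: 7.35
eef_pos: [0.542, 0.0131, 0.1388]
eef_rot: [-0.001, 0.736, 0.677, -0.001]
wrist_force: [-0.3, -0.6, -0.7]
opening: 0.753
grasp_force: 0.0
```

Run:
```python
from h import *
st(); go(.544,.012,.073,85.3)
c=cam('top')
im=c['img'][:,:,::-1].copy(); h,s,v=cv2.split(cv2.cvtColor(im,cv2.COLOR_BGR2HSV)); W=c['W']
m=(h>8)&(h<28)&(s>70); mm=np.zeros_like(m); mm[190:310,440:500]=m[190:310,440:500]
vu=np.argwhere(mm); P=np.array([px(c,u,v,.013)[:2] for v,u in vu],np.float32); r=cv2.minAreaRect(P); print('b4 on mat',len(P),np.round(r[0],4),np.round(r[1],4),r[2])
m2=np.zeros_like(m); m2[200:265,260:380]=m[200:265,260:380]; vu=np.argwhere(m2&(W[:,:,2]<.065)); 
P=np.array([px(c,u,v,.0575)[:2] for v,u in vu],np.float32); r=cv2.minAreaRect(P); print('b1',len(P),np.round(r[0],4),np.round(r[1],4),r[2])
```

```text
t 7.35 p [0.542  0.0131 0.1388] q [-8.00e-04  7.36e-01  6.77e-01 -6.00e-04] open 0.753175185683658 F [-0.3 -0.6 -0.7] j [-0.195  0.247  1.785 -0.     1.111 -0.111]
t 7.3 shift mm [-1.   2.2 65.8] turn [-0.1 -0.  -0.1]
b4 on mat 1736 [ 0.4973 -0.3215] [0.1621 0.0497] 0.06719706207513809
b1 158 [0.526  0.0286] [0.1248 0.0139] 79.5851821899414
```

Emit:
{"name": "servo_tool", "arguments": {
  "series": "-0.5 -0.001 0.002 0.035 0 0 0; -0.5 -0.001 0.002 0.06 0 0 0; -0.5 -0.001 0.002 0.065 0 0 0; -0.5 -0.001 0.002 0.065 0 0 0; 0.4 -0.001 0.002 0.065 0 0 0; 0.4 -0.001 0.002 0.065 0 0 0; 0.4 -0.001 0.002 0.065 0 0 0; 0.4 -0.001 0.002 0.065 0 0 0; 0.4 -0.001 0.002 0.065 0 0 0"
}}

```text
time_s: 8.15
eef_pos: [0.5461, 0.0117, 0.0769]
eef_rot: [0.001, 0.735, 0.678, 0.001]
wrist_force: [-0.3, 0.2, 7.6]
opening: 0.496
grasp_force: 61.7
```

Emit:
{"name": "servo_tool", "arguments": {
  "series": "0.4 0 0 -0.02 0 0 0; 0.4 0 0 -0.05 0 0 0; 0.4 0 0 -0.08 0 0 0; 0.4 0 0 -0.08 0 0 0; 0.4 0 0 -0.08 0 0 0"
}}

```text
time_s: 8.57
eef_pos: [0.5462, 0.0117, 0.1576]
eef_rot: [0.002, 0.735, 0.678, 0.002]
wrist_force: [0.0, 0.7, -0.4]
opening: 0.5
grasp_force: 61.0
```

Run:
```python
from h import *
st(); go(.498,-.3205,.1,.6)
c=cam('side'); crop(c,190,160,380,300,4,'s4.png')
```

```text
t 8.5667 p [0.5462 0.0117 0.1576] q [0.0022 0.7349 0.6782 0.0016] open 0.5001322319499149 F [ 0.   0.7 -0.4] j [-0.196  0.225  1.769  0.     1.142 -0.116]
t 8.6 shift mm [-335.   -21.8   57.6] turn [ 0.3 -0.2 84.8]
```

View pics/s4.png

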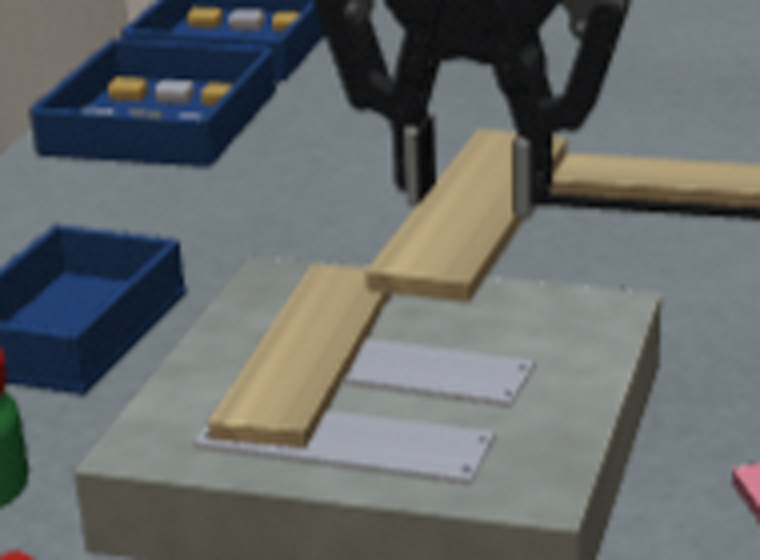

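Board1 is held level (crop 370–560, y 135–295). Two panels are visible at (440,370) and (390,440), with board2 still in place at left.

Emit:
{"name": "servo_tool", "arguments": {
  "series": "0.4 -0.335 -0.022 0.02 0 0 84.8; 0.4 -0.335 -0.022 0.02 0 0 84.8; 0.4 -0.335 -0.022 0.02 0 0 84.8; 0.4 -0.335 -0.022 0.02 0 0 84.8; 0.4 -0.335 -0.022 0.02 0 0 84.8; 0.4 -0.335 -0.022 0.02 0 0 84.8; 0.4 -0.335 -0.022 0.02 0 0 84.8; 0.4 -0.335 -0.022 0.02 0 0 84.8; 0.4 -0.335 -0.022 0.03 0 0 84.8; 0.4 -0.335 -0.022 0.04 0 0 84.8; 0.4 -0.335 -0.022 0.06 0 0 84.8; 0.4 -0.335 -0.022 0.06 0 0 84.8"
}}

```text
time_s: 9.62
eef_pos: [0.4927, -0.3182, 0.0893]
eef_rot: [-0.003, 1.0, 0.002, -0.003]
wrist_force: [-0.0, 1.0, -2.3]
opening: 0.499
grasp_force: 61.1
```

Emit:
{"name": "servo_tool", "arguments": {
  "series": "0.4 0 0 0 0 0 0.1; 0.4 0 0 0 0 0 0.1; 0.4 0 0 0 0 0 0.1"
}}

```text
time_s: 9.87
eef_pos: [0.4958, -0.3201, 0.0947]
eef_rot: [-0.0, 1.0, 0.006, -0.0]
wrist_force: [0.2, 0.5, -0.5]
opening: 0.498
grasp_force: 61.1
```

Run:
```python
from h import *
st(); go(.498,-.3205,.044,.6)
```

```text
t 9.8667 p [ 0.4958 -0.3201  0.0947] q [-1.e-04  1.e+00  6.e-03 -1.e-04] open 0.49775625631159737 F [ 0.2  0.5 -0.5] j [-0.774  0.405  1.681 -0.     1.057  0.785]
t 9.9 shift mm [ 2.2  0.4 50.7] turn [-0.   0.   0.1]
```

Emit:
{"name": "servo_tool", "arguments": {
  "series": "0.4 0.002 0 0.03 0 0 0; 0.4 0.002 0 0.047 0 0 0; 0.4 0.002 0 0.051 0 0 0; 0.4 0.002 0 0.051 0 0 0; 0.4 0.002 0 0.051 0 0 0"
}}

```text
time_s: 10.28
eef_pos: [0.4982, -0.3204, 0.0446]
eef_rot: [0.0, 1.0, 0.005, 0.0]
wrist_force: [-0.4, 0.5, -1.0]
opening: 0.495
grasp_force: 61.1
```

Emit:
{"name": "servo_tool", "arguments": {
  "series": "0.4 0 0 0.002 0 0 0; 0.4 0 0 0.002 0 0 0; 0.4 0 0 0.002 0 0 0"
}}

```text
time_s: 10.53
eef_pos: [0.4981, -0.3204, 0.0425]
eef_rot: [0.0, 1.0, 0.005, 0.0]
wrist_force: [0.4, -0.7, 0.0]
opening: 0.496
grasp_force: 61.2
```

Emit:
{"name": "servo_tool", "arguments": {
  "series": "0.4 0 0 0.002 0 0 0; 0.4 0 0 0.003 0 0 0; 0.4 0 0 0.003 0 0 0"
}}

```text
time_s: 10.78
eef_pos: [0.4982, -0.3205, 0.0422]
eef_rot: [0.0, 1.0, 0.005, -0.0]
wrist_force: [-8.4, 6.5, 23.3]
opening: 0.496
grasp_force: 64.2
```

Contact at 0.042. Release and go for board2.

Emit:
{"name": "servo_tool", "arguments": {
  "series": "0.3 0 0 -0.002 0 0 0; 0.1 0 0 -0.002 0 0 0; -0.2 0 0 -0.002 0 0 0; -0.4 0 0 -0.002 0 0 0; -0.4 0 0 -0.002 0 0 0; -0.4 0 0 -0.002 0 0 0; -0.4 0 0 -0.04 0 0 0; -0.5 0 0 -0.08 0 0 0; -0.5 0 0 -0.12 0 0 0; -0.5 0 0 -0.12 0 0 0; -0.5 0 0 -0.12 0 0 0"
}}

```text
time_s: 11.7
eef_pos: [0.4994, -0.3217, 0.1621]
eef_rot: [0.002, 1.0, 0.004, 0.002]
wrist_force: [0.4, 1.0, 0.5]
opening: 0.753
grasp_force: 0.0
```

Run:
```python
from h import *
st(); go(.630,.008,.16,90)
```

```text
t 11.7 p [ 0.4994 -0.3217  0.1621] q [0.0023 1.     0.0045 0.0023] open 0.7525892679318843 F [0.4 1.  0.5] j [-0.772  0.317  1.642  0.     1.176  0.79 ]
t 11.7 shift mm [ 133.5 -328.5    1.2] turn [  0.4  -0.  -89.5]
```

Emit:
{"name": "servo_tool", "arguments": {
  "series": "-0.5 0.133 -0.329 0 0 0 -89.5; -0.5 0.133 -0.329 0 0 0 -89.5; -0.5 0.133 -0.329 0 0 0 -89.5; -0.5 0.133 -0.329 0 0 0 -89.5; -0.5 0.133 -0.329 0 0 0 -89.5; -0.5 0.133 -0.329 0 0 0 -89.5; -0.5 0.133 -0.329 0 0 0 -89.5; -0.5 0.133 -0.329 0 0 0 -89.5; -0.5 0.133 -0.329 0 0 0 -89.5; -0.5 0.133 -0.329 0 0 0 -89.5; -0.5 0.133 -0.329 0 0 0 -89.5; -0.5 0.133 -0.329 0 0 0 -89.5"
}}

```text
time_s: 12.7
eef_pos: [0.6267, 0.0112, 0.1564]
eef_rot: [-0.002, 0.726, 0.688, -0.001]
wrist_force: [-0.8, -0.4, -0.9]
opening: 0.748
grasp_force: 0.0
```

Emit:
{"name": "servo_tool", "arguments": {
  "series": "-0.5 0 0 0.03 0 0 -2; -0.5 0 0 0.03 0 0 -2; -0.5 0 0 0.03 0 0 -2; -0.5 0 0 0.03 0 0 -2"
}}

```text
time_s: 13.03
eef_pos: [0.6272, 0.01, 0.1281]
eef_rot: [-0.001, 0.717, 0.697, -0.001]
wrist_force: [0.3, -0.0, -0.1]
opening: 0.752
grasp_force: 0.0
```

Run:
```python
from h import *
st(); go(.630,.008,.075,90)
```

```text
t 13.0333 p [0.6272 0.01   0.1281] q [-1.000e-03  7.172e-01  6.969e-01 -7.000e-04] open 0.7519694022974208 F [ 0.3 -0.  -0.1] j [-0.173  0.431  1.564  0.     1.149 -0.144]
t 13.0 shift mm [-1.9  3.  53.1] turn [-0.1 -0.  -1.6]
```

Emit:
{"name": "servo_tool", "arguments": {
  "series": "-0.5 -0.002 0.003 0.03 0 0 -1.6; -0.5 -0.002 0.003 0.05 0 0 -1.6; -0.5 -0.002 0.003 0.054 0 0 -1.6; -0.5 -0.002 0.003 0.054 0 0 -1.6; 0.4 -0.002 0.003 0.054 0 0 -1.6; 0.4 -0.002 0.003 0.054 0 0 -1.6; 0.4 -0.002 0.003 0.054 0 0 -1.6; 0.4 -0.002 0.003 0.054 0 0 -1.6; 0.4 -0.002 0.003 0.054 0 0 -1.6"
}}

```text
time_s: 13.78
eef_pos: [0.6324, 0.0076, 0.0774]
eef_rot: [0.002, 0.707, 0.707, 0.001]
wrist_force: [-1.1, -0.8, 6.7]
opening: 0.491
grasp_force: 61.4
```

Emit:
{"name": "servo_tool", "arguments": {
  "series": "0.4 0 0 -0.02 0 0 0; 0.4 0 0 -0.05 0 0 0; 0.4 0 0 -0.08 0 0 0; 0.4 0 0 -0.08 0 0 0; 0.4 0 0 -0.08 0 0 0"
}}

```text
time_s: 14.2
eef_pos: [0.6327, 0.0076, 0.1583]
eef_rot: [0.003, 0.707, 0.707, 0.002]
wrist_force: [-0.3, 0.0, -1.9]
opening: 0.493
grasp_force: 60.8
```

Run:
```python
from h import *
st(); go(.498,-.3205,.12,.6)
c=cam('side','s5.png')
```

```text
t 14.2 p [0.6327 0.0076 0.1583] q [0.0025 0.7068 0.7074 0.0018] open 0.4930430381431798 F [-0.3  0.  -1.9] j [-0.175  0.4    1.539  0.     1.197 -0.176]
t 14.2 shift mm [-328.  -135.2   37.8] turn [ 0.3 -0.2 89.5]
```

Emit:
{"name": "servo_tool", "arguments": {
  "series": "0.4 -0.328 -0.135 0.02 0 0 89.5; 0.4 -0.328 -0.135 0.02 0 0 89.5; 0.4 -0.328 -0.135 0.02 0 0 89.5; 0.4 -0.328 -0.135 0.02 0 0 89.5; 0.4 -0.328 -0.135 0.02 0 0 89.5; 0.4 -0.328 -0.135 0.02 0 0 89.5; 0.4 -0.328 -0.135 0.02 0 0 89.5; 0.4 -0.328 -0.135 0.02 0 0 89.5; 0.4 -0.328 -0.135 0.02 0 0 89.5; 0.4 -0.328 -0.135 0.03 0 0 89.5; 0.4 -0.328 -0.135 0.04 0 0 89.5; 0.4 -0.328 -0.135 0.04 0 0 89.5"
}}

```text
time_s: 15.25
eef_pos: [0.4937, -0.3193, 0.111]
eef_rot: [-0.002, 0.999, 0.032, -0.002]
wrist_force: [-0.3, 0.3, -0.7]
opening: 0.493
grasp_force: 60.9
```

Emit:
{"name": "servo_tool", "arguments": {
  "series": "0.4 0 0 0 0 0 3; 0.4 0 0 0 0 0 3; 0.4 0 0 0 0 0 3; 0.4 0 0 0 0 0 3"
}}

```text
time_s: 15.58
eef_pos: [0.4958, -0.3198, 0.1142]
eef_rot: [-0.0, 1.0, 0.011, -0.0]
wrist_force: [-0.6, -0.7, -1.1]
opening: 0.493
grasp_force: 60.9
```

Run:
```python
from h import *
st(); go(.498,-.3205,.055,.6)
```

```text
t 15.5833 p [ 0.4958 -0.3198  0.1142] q [-5.000e-04  9.999e-01  1.060e-02 -5.000e-04] open 0.4932004778424851 F [-0.6 -0.7 -1.1] j [-0.774  0.377  1.673 -0.     1.094  0.776]
t 15.6 shift mm [ 2.3  0.8 59.2] turn [-0.1  0.1  0.6]
```

Emit:
{"name": "servo_tool", "arguments": {
  "series": "0.4 0.002 0 0.03 0 0 0.6; 0.4 0.002 0 0.053 0 0 0.6; 0.4 0.002 0 0.06 0 0 0.6; 0.4 0.002 0 0.06 0 0 0.6; 0.4 0.002 0 0.06 0 0 0.6"
}}

```text
time_s: 16.0
eef_pos: [0.4981, -0.32, 0.0549]
eef_rot: [-0.0, 1.0, 0.005, -0.0]
wrist_force: [0.4, 0.8, -1.1]
opening: 0.489
grasp_force: 68.3
```

Emit:
{"name": "servo_tool", "arguments": {
  "series": "0.4 0 0 0.001 0 0 0; 0.4 0 0 0.002 0 0 0; 0.4 0 0 0.002 0 0 0"
}}

```text
time_s: 16.25
eef_pos: [0.4982, -0.3203, 0.0532]
eef_rot: [0.0, 1.0, 0.005, 0.0]
wrist_force: [-0.6, -0.4, -0.3]
opening: 0.497
grasp_force: 68.3
```

Emit:
{"name": "servo_tool", "arguments": {
  "series": "0.3 0 0 0.001 0 0 0; 0.1 0 0 0 0 0 0; -0.2 0 0 0 0 0 0; -0.4 0 0 0 0 0 0; -0.4 0 0 0 0 0 0; -0.4 0 0 -0.03 0 0 0; 0 0 0 -0.07 0 0 0; 1 0 0 -0.1 0 0 0; 1 0 0 -0.1 0 0 0; 1 0 0 -0.1 0 0 0"
}}

```text
time_s: 17.08
eef_pos: [0.4993, -0.3213, 0.1554]
eef_rot: [0.002, 1.0, 0.004, 0.002]
wrist_force: [-0.7, 0.4, -0.7]
opening: 0.13
grasp_force: 0.0
```

Run:
```python
from h import *
st()
c=cam('top'); a=c['img'][145:295,245:380]; b=c['img'][190:310,420:510]
K=4
A=cv2.resize(a,None,fx=K,fy=K,interpolation=cv2.INTER_CUBIC);B=cv2.resize(b,None,fx=2,fy=2)
O=np.zeros((600,720,3),np.uint8);O[:A.shape[0],:A.shape[1]]=A;O[:B.shape[0],540:720]=B
cv2.imwrite('pics/t6.png',O[:,:,::-1])
```

```text
t 17.0833 p [ 0.4993 -0.3213  0.1554] q [0.0018 1.     0.0045 0.0018] open 0.1304731741880184 F [-0.7  0.4 -0.7] j [-0.771  0.325  1.646 -0.     1.165  0.79 ]
```

View pics/t6.png

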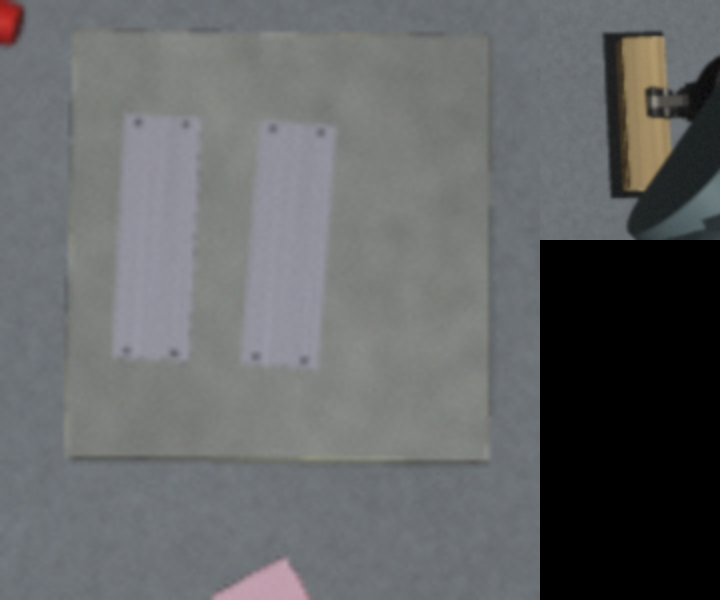

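The crop shows exactly two panels: A with corners (125,114) to (190,360) and B with corners (260,121) to (319,368). The slab's front edge is at crop y 459. The board pile is aligned on the mat.

Run:
```python
from h import *
c=cam('top')
for n,pts,z in[('A',[(125,114),(200,117),(190,360),(112,357)],.0475),('B',[(260,121),(337,126),(319,368),(242,363)],.0475),('edge',[(67,458),(489,461)],.045),('pink',[(288,558),(213,598)],.01)]:
    P=np.array([px(c,245+u/4,145+v/4,z)[:2] for u,v in pts],np.float32); r=cv2.minAreaRect(P) if len(P)>2 else ''; print(n,P.mean(0).round(4),r, P.round(4).tolist() if len(P)<3 else '')
go(.60,.071,.12,-3.3)
```

```text
A [0.5931 0.0744] ((0.593152642250061, 0.07451997697353363), (0.04038749635219574, 0.12767668068408966), 86.69752502441406) 
B [0.5879 0.0054] ((0.5879215598106384, 0.005266223102807999), (0.04038550332188606, 0.1276514083147049), 84.8062744140625) 
edge [0.476  0.0133]  [[0.4788999855518341, 0.12240000069141388], [0.4731000065803528, -0.09570000320672989]]
pink [0.4141 0.0296]  [[0.4242999851703644, 0.009399999864399433], [0.40400001406669617, 0.04969999939203262]]
t 17.2 shift mm [ 105.9 -389.7   32.3] turn [-0.1  0.1  3.8]
```

Emit:
{"name": "servo_tool", "arguments": {
  "series": "1 0.106 -0.393 0 0 0 3.8; 1 0.106 -0.393 0 0 0 3.8; 1 0.106 -0.393 0 0 0 3.8; 1 0.106 -0.393 0 0 0 3.8; 1 0.106 -0.393 0 0 0 3.8; 1 0.106 -0.393 0 0 0 3.8; 1 0.106 -0.393 0 0 0 3.8; 1 0.106 -0.393 0.03 0 0 3.8; 1 0.106 -0.393 0.05 0 0 3.8; 1 0.106 -0.393 0.05 0 0 3.8; 1 0.106 -0.393 0.05 0 0 3.8; 1 0.106 -0.393 0.05 0 0 3.8"
}}

```text
time_s: 18.18
eef_pos: [0.5979, 0.0762, 0.0988]
eef_rot: [-0.0, 1.0, -0.027, -0.004]
wrist_force: [-0.7, 0.2, -0.1]
opening: 0.002
grasp_force: 0.0
```

Run:
```python
from h import *
st(); go(.605,.074,.076,-3.3)
```

```text
t 18.1833 p [0.5979 0.0762 0.0988] q [-2.000e-04  9.996e-01 -2.680e-02 -3.700e-03] open 0.0021444018171301016 F [-0.7  0.2 -0.1] j [-0.07   0.426  1.64   0.     1.083  1.554]
t 18.2 shift mm [ 7.3  1.8 22.8] turn [-0.   0.4  0.2]
```

Emit:
{"name": "servo_tool", "arguments": {
  "series": "1 0.006 -0.001 0.02 0 0 0; 1 0.006 -0.001 0.026 0 0 0; 1 0.006 -0.001 0.028 0 0 0; 1 0.006 -0.001 0.028 0 0 0; 1 0.006 -0.001 0.028 0 0 0; 1 0.006 -0.001 0.028 0 0 0"
}}

```text
time_s: 18.68
eef_pos: [0.6071, 0.0737, 0.0759]
eef_rot: [0.0, 1.0, -0.029, 0.001]
wrist_force: [0.0, -0.3, 0.1]
opening: 0.0
grasp_force: 0.0
```

Emit:
{"name": "servo_tool", "arguments": {
  "series": "1 0 0 0.002 0 0 0; 1 0 0 0.003 0 0 0; 1 0 0 0.003 0 0 0; 1 0 0 0.003 0 0 0"
}}

```text
time_s: 19.02
eef_pos: [0.6071, 0.0742, 0.0726]
eef_rot: [0.0, 1.0, -0.029, 0.0]
wrist_force: [-0.8, -0.6, 4.4]
opening: -0.001
grasp_force: 1.9
```

Emit:
{"name": "servo_tool", "arguments": {
  "series": "1 0 0 0.0003 0 0 0; 1 -0.005 0 0.0003 0 0 0; 1 -0.01 0 0.0003 0 0 0; 1 -0.016 0 0.0003 0 0 0; 1 -0.022 0 0.0003 0 0 0; 1 -0.028 0 0.0003 0 0 0; 1 -0.034 0 0.0003 0 0 0; 1 -0.04 0 0.0003 0 0 0; 1 -0.04 0 0.0003 0 0 0; 1 -0.04 0 0.0003 0 0 0"
}}

```text
time_s: 19.85
eef_pos: [0.5666, 0.0768, 0.0726]
eef_rot: [0.0, 1.0, -0.029, 0.0]
wrist_force: [-1.5, 1.4, 8.5]
opening: -0.002
grasp_force: 4.5
```

```bash
cat >> h.py <<'E'
def panels(c):
    im=c['img'][:,:,::-1].astype(int); b,g,r=im[...,0],im[...,1],im[...,2]
    m=((b-g>9)&(r-g>-2)&(g>110)&(b-r<25)); mm=np.zeros(m.shape,np.uint8); mm[145:290,255:385]=m[145:290,255:385]
    n,l,s,ce=cv2.connectedComponentsWithStats(mm)
    for i in range(1,n):
        if s[i,4]>250:
            P=np.array([px(c,u,v,.0475)[:2] for v,u in np.argwhere(l==i)],np.float32); q=cv2.minAreaRect(P); print('panel',s[i,4],np.round(q[0],4),np.round(q[1],4),round(q[2],1),'xmin',P[:,0].min().round(4))
E
python3 - <<'E'
from h import *
st(); c=cam('top'); panels(c)
c=cam('side'); crop(c,190,200,380,340,4,'s7.png')
E
```

```text
t 19.85 p [0.5666 0.0768 0.0726] q [ 0.000e+00  9.996e-01 -2.860e-02  4.000e-04] open -0.002171032726716929 F [-1.5  1.4  8.5] j [-0.073  0.404  1.737 -0.     0.999  1.555]
panel 773 [0.588  0.0047] [0.0345 0.1249] 83.2 xmin 0.525
panel 322 [0.5187 0.0834] [0.0315 0.052 ] 84.0 xmin 0.4933
```

View pics/s7.png

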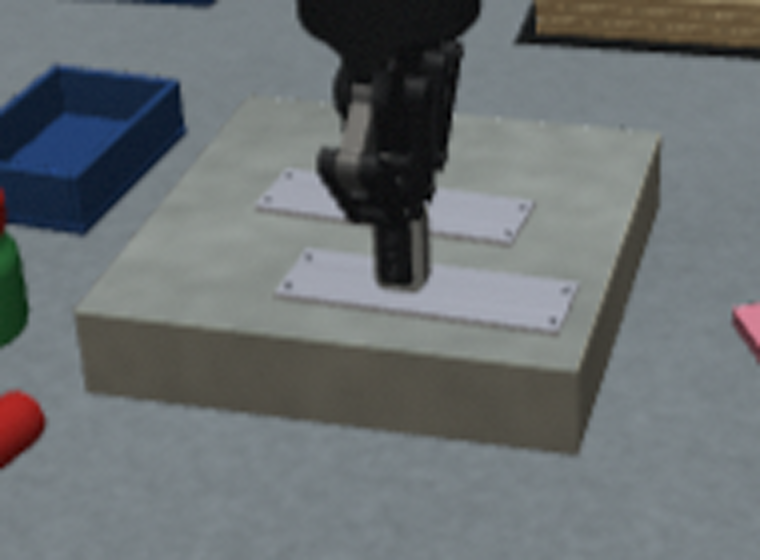

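Panel A slides along (front corner now at crop (578,285), near the edge). I'll drag on.

Emit:
{"name": "servo_tool", "arguments": {
  "series": "1 -0.006 0 0 0 0 0; 1 -0.012 0 0 0 0 0; 1 -0.018 0 0 0 0 0; 1 -0.024 0 0 0 0 0; 1 -0.03 0 0 0 0 0; 1 -0.036 0 0 0 0 0; 1 -0.042 0 0 0 0 0; 1 -0.048 0 0 0 0 0; 1 -0.054 0 0 0 0 0; 1 -0.06 0 0 0 0 0; 1 -0.06 0 0 0 0 0; 1 -0.06 0 0 0 0 0"
}}

```text
time_s: 20.95
eef_pos: [0.5068, 0.0802, 0.0725]
eef_rot: [0.0, 1.0, -0.029, 0.001]
wrist_force: [-0.1, -0.5, 10.2]
opening: 0.002
grasp_force: 4.9
```

Emit:
{"name": "servo_tool", "arguments": {
  "series": "1 0 0 -0.02 0 0 0; 1 0 0 -0.04 0 0 0; 1 0.05 0.04 -0.08 0 0 0; -0.3 0.08 0.08 -0.08 0 0 0; -0.3 0.08 0.12 -0.08 0 0 0; -0.3 0.08 0.12 -0.08 0 0 0; -0.3 0.08 0.12 -0.08 0 0 0"
}}

```text
time_s: 21.53
eef_pos: [0.5811, -0.0494, 0.1523]
eef_rot: [0.001, 1.0, -0.031, 0.001]
wrist_force: [0.9, -0.4, 0.5]
opening: 0.563
grasp_force: 0.0
```

Run:
```python
from h import *
st(); c=cam('top'); panels(c); crop(c,245,145,395,295,4,'t8.png')
```

```text
t 21.5333 p [ 0.5811 -0.0494  0.1523] q [ 1.100e-03  9.995e-01 -3.080e-02  9.000e-04] open 0.5631503692979143 F [ 0.9 -0.4  0.5] j [-0.287  0.31   1.674 -0.002  1.156  1.346]
panel 391 [0.559  0.0088] [0.0357 0.0659] 83.2 xmin 0.525
panel 272 [0.5136 0.0918] [0.0232 0.0948] 78.1 xmin 0.4671
```

View pics/t8.png

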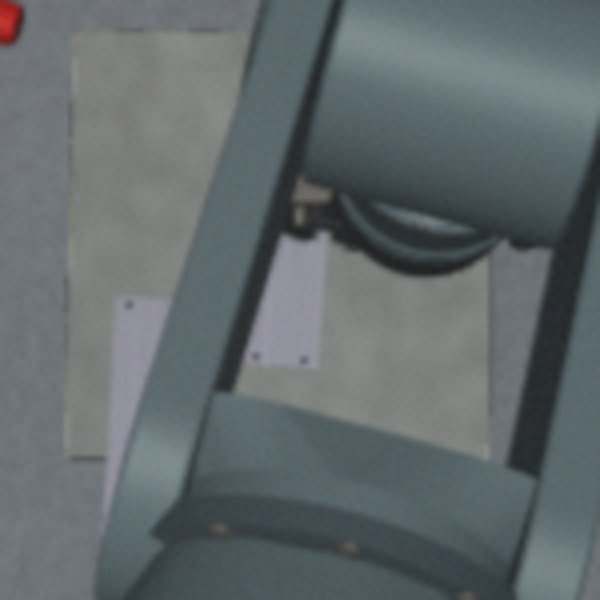

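Panel A's rear-left hole corner is at (115,297) and its left edge runs to (103,515), past the slab edge at y 458. It overhangs and keeps its yaw.

Run:
```python
from h import *
c=cam('top'); 
a=px(c,245+125/4,145+114/4,.0475);b=px(c,245+115/4,145+297/4,.0475); d=(b-a)[:2]; print(d, np.array([.5931,.0744])+d)
```

```text
[-0.09620621  0.00629751] [0.49689379 0.08069751]
```

Run:
```python
from h import *
go(.457,.083,.11,-3.3)
```

```text
t 21.6 shift mm [-129.1 -120.4   41.1] turn [-0.   0.1 -0.1]
```

Emit:
{"name": "servo_tool", "arguments": {
  "series": "-0.5 -0.129 -0.12 0 0 0 0; -0.5 -0.129 -0.12 0 0 0 0; -0.5 -0.129 -0.12 0 0 0 0; -0.5 -0.129 -0.12 0 0 0 0; -0.5 -0.129 -0.12 0 0 0 0; -0.5 -0.129 -0.12 0.03 0 0 0; -0.5 -0.129 -0.12 0.041 0 0 0; -0.5 -0.129 -0.12 0.041 0 0 0; -0.5 -0.129 -0.12 0.041 0 0 0"
}}

```text
time_s: 22.38
eef_pos: [0.4564, 0.0838, 0.1098]
eef_rot: [-0.0, 1.0, -0.028, -0.002]
wrist_force: [1.0, -1.1, 0.3]
opening: 0.751
grasp_force: 0.0
```

Run:
```python
from h import *
st(); go(.457,.083,.063,-3.3)
c=cam('side'); crop(c,230,200,420,340,4,'s9.png')
```

```text
t 22.3833 p [0.4564 0.0838 0.1098] q [-2.000e-04  9.996e-01 -2.810e-02 -1.500e-03] open 0.7505463986824111 F [ 1.  -1.1  0.3] j [-0.075  0.132  1.994  0.     1.018  1.552]
t 22.4 shift mm [ 0.8  0.8 46.8] turn [-0.   0.2  0.1]
```

View pics/s9.png

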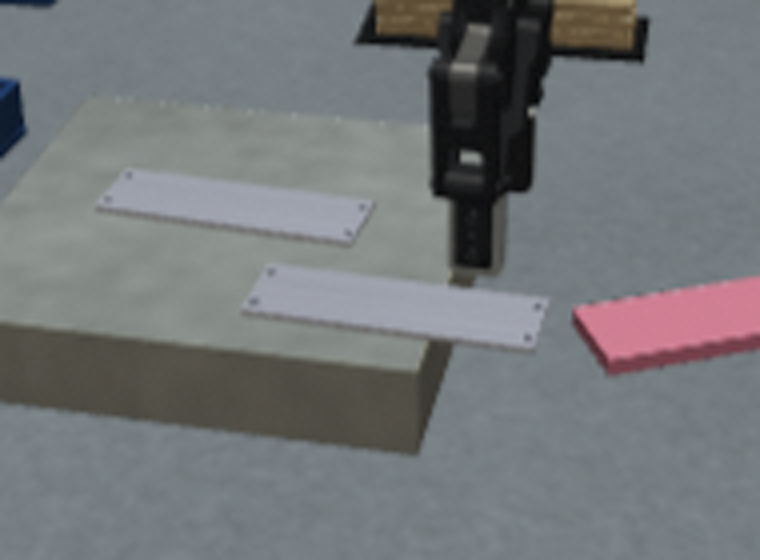

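Panel A overhangs the slab edge (crop 450–548) and the gripper stands above it.

Emit:
{"name": "servo_tool", "arguments": {
  "series": "-0.5 0.001 0.001 0.025 0 0 0; -0.5 0.001 0.001 0.042 0 0 0; -0.5 0.001 0.001 0.047 0 0 0; -0.5 0.001 0.001 0.047 0 0 0; -0.5 0.001 0.001 0.047 0 0 0; 0.4 0.001 0.001 0.047 0 0 0; 0.4 0.001 0.001 0.047 0 0 0; 0.4 0.001 0.001 0.047 0 0 0; 0.4 0.001 0.001 0.047 0 0 0; 0.4 0.001 0.001 0.047 0 0 0"
}}

```text
time_s: 23.27
eef_pos: [0.4599, 0.0818, 0.0649]
eef_rot: [0.0, 1.0, -0.029, 0.001]
wrist_force: [-1.3, -0.2, 5.5]
opening: 0.434
grasp_force: 59.2
```

Emit:
{"name": "servo_tool", "arguments": {
  "series": "0.4 0 0 -0.01 0 0 0; 0.4 0 0 -0.03 0 0 0; 0.4 0 0 -0.06 0 0 0; 0.4 0 0 -0.08 0 0 0; 0.4 0 0 -0.08 0 0 0; 0.4 0 0 -0.08 0 0 0"
}}

```text
time_s: 23.77
eef_pos: [0.46, 0.0818, 0.1454]
eef_rot: [0.0, 1.0, -0.029, 0.002]
wrist_force: [-0.8, 0.3, -0.3]
opening: 0.434
grasp_force: 60.0
```

Run:
```python
from h import *
st()
c=cam('side'); crop(c,210,150,420,310,3.5,'s10.png')
t=np.radians(8.8); off=.0395   # tcp offset behind panel centre along panel x
C=np.array([.479,.340]); p=C-off*np.array([np.cos(t),np.sin(t)]); print(p); go(p[0],p[1],.14,8.8)
```

```text
t 23.7667 p [0.46   0.0818 0.1454] q [ 1.000e-04  9.996e-01 -2.870e-02  1.900e-03] open 0.4339781954055208 F [-0.8  0.3 -0.3] j [-0.079  0.074  1.971  0.     1.093  1.549]
[0.43996498 0.33395706]
t 23.8 shift mm [ -33.4 -250.6    4. ] turn [  0.   -0.1 -12.1]
```

View pics/s10.png

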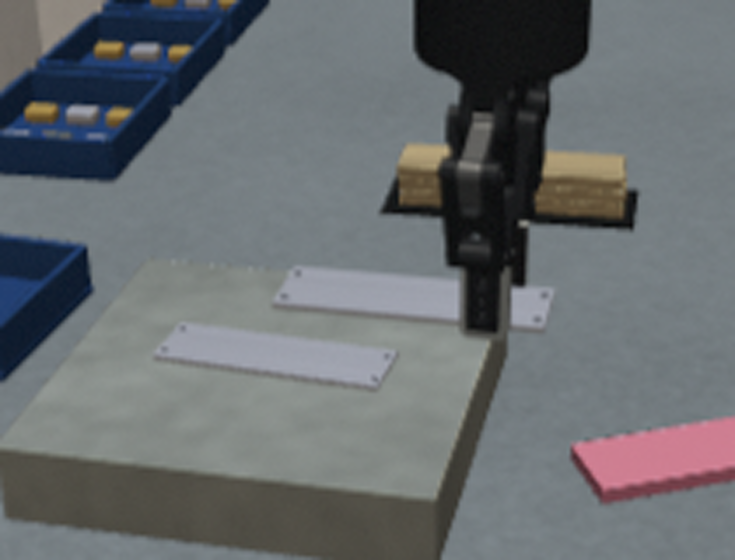

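Panel A is held flat (crop 275–553, y 268–328) and the board pile looks tidy.

Emit:
{"name": "servo_tool", "arguments": {
  "series": "0.4 -0.033 -0.251 0.004 0 0 -12.1; 0.4 -0.033 -0.251 0.004 0 0 -12.1; 0.4 -0.033 -0.251 0.004 0 0 -12.1; 0.4 -0.033 -0.251 0.004 0 0 -12.1; 0.4 -0.033 -0.251 0.004 0 0 -12.1; 0.4 -0.033 -0.251 0.004 0 0 -12.1; 0.4 -0.033 -0.251 0.004 0 0 -12.1; 0.4 -0.033 -0.251 0.004 0 0 -12.1; 0.4 -0.033 -0.251 0.03 0 0 -12.1; 0.4 -0.033 -0.251 0.06 0 0 -12.1; 0.4 -0.033 -0.251 0.06 0 0 -12.1; 0.4 -0.033 -0.251 0.06 0 0 -12.1"
}}

```text
time_s: 24.82
eef_pos: [0.4385, 0.3322, 0.0815]
eef_rot: [0.001, 0.997, 0.076, -0.003]
wrist_force: [0.2, 0.5, 0.0]
opening: 0.436
grasp_force: 60.2
```

Run:
```python
from h import *
st(); go(.441,.334,.029,8.8)
c=cam('side'); crop(c,210,260,410,480,2.7,'s11.png')
```

```text
t 24.8167 p [0.4385 0.3322 0.0815] q [ 0.0013  0.9971  0.0761 -0.003 ] open 0.43563863800093894 F [0.2 0.5 0. ] j [ 0.433  0.354  1.786 -0.     1.009  1.851]
t 24.8 shift mm [ 3.1 -1.5 52.4] turn [ 0.1  0.4 -0.1]
```

View pics/s11.png

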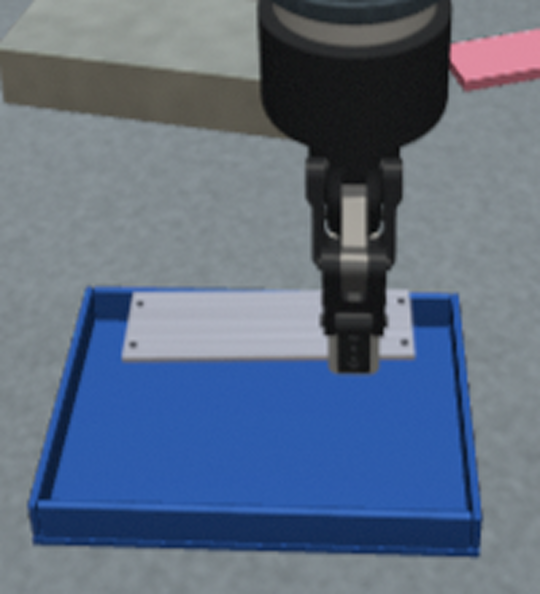

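The panel is over the tray, aligned with it (panel crop 123–413, tray 90–460).

Emit:
{"name": "servo_tool", "arguments": {
  "series": "0.4 0.002 -0.001 0.03 0 0 0; 0.4 0.002 -0.001 0.045 0 0 0; 0.4 0.002 -0.001 0.05 0 0 0; 0.4 0.002 -0.001 0.05 0 0 0; 0.4 0.002 -0.001 0.05 0 0 0"
}}

```text
time_s: 25.28
eef_pos: [0.4433, 0.3358, 0.0352]
eef_rot: [-0.0, 0.997, 0.077, 0.001]
wrist_force: [0.8, -0.5, -0.2]
opening: 0.434
grasp_force: 60.2
```

Emit:
{"name": "servo_tool", "arguments": {
  "series": "0.4 0 0 0.004 0 0 0; 0.4 0 0 0.007 0 0 0; 0.4 0 0 0.007 0 0 0; 0.4 0 0 0.007 0 0 0"
}}

```text
time_s: 25.62
eef_pos: [0.4435, 0.3362, 0.0281]
eef_rot: [-0.0, 0.997, 0.077, 0.001]
wrist_force: [0.5, 0.4, 6.6]
opening: 0.432
grasp_force: 63.4
```

Emit:
{"name": "servo_tool", "arguments": {
  "series": "0.1 0 0 -0.001 0 0 0; -0.1 0 0 -0.001 0 0 0; -0.3 0 0 -0.001 0 0 0; -0.4 0 0 -0.001 0 0 0; -0.4 0 0 -0.001 0 0 0; -0.4 0 0 -0.03 0 0 0; -0.4 0 0 -0.07 0 0 0; 0.5 0 0 -0.1 0 0 0; 1 0 0 -0.12 0 0 0; 1 0 0 -0.12 0 0 0; 1 0 0 -0.12 0 0 0"
}}

```text
time_s: 26.53
eef_pos: [0.443, 0.336, 0.1479]
eef_rot: [-0.001, 0.997, 0.077, 0.001]
wrist_force: [0.1, -0.6, -0.4]
opening: 0.133
grasp_force: 0.0
```

Run:
```python
from h import *
st(); c=cam('top','t12.png'); panels(c); go(.601,.004,.1,-5)
im=c['img'][:,:,::-1].astype(int); b,g,r=im[...,0],im[...,1],im[...,2]
m=(r>110)&(abs(b-r)<40); mm=np.zeros(m.shape,bool); mm[205:320,118:205]=m[205:320,118:205]
P=np.array([px(c,u,v,.0065)[:2] for v,u in np.argwhere(mm)],np.float32)
if len(P)>20: print('in tray',len(P),cv2.minAreaRect(P))
```

```text
t 26.5333 p [0.443  0.336  0.1479] q [-5.00e-04  9.97e-01  7.68e-02  1.40e-03] open 0.13254093314372398 F [ 0.1 -0.6 -0.4] j [ 0.435  0.26   1.748 -0.     1.131  1.853]
panel 818 [0.5885 0.0067] [0.0364 0.1242] 84.4 xmin 0.5271
t 26.6 shift mm [106.5 352.   46.3] turn [ 0.   0.  13.8]
in tray 971 ((0.50581955909729, 0.31221210956573486), (0.16815310716629028, 0.12079918384552002), 9.204647064208984)
```

Emit:
{"name": "servo_tool", "arguments": {
  "series": "1 0.105 0.35 0 0 0 13.9; 1 0.105 0.35 0 0 0 13.9; 1 0.105 0.35 0 0 0 13.9; 1 0.105 0.35 0 0 0 13.9; 1 0.105 0.35 0 0 0 13.9; 1 0.105 0.35 0 0 0 13.9; 1 0.105 0.35 0.02 0 0 13.9; 1 0.105 0.35 0.04 0 0 13.9; 1 0.105 0.35 0.05 0 0 13.9; 1 0.105 0.35 0.05 0 0 13.9; 1 0.105 0.35 0.05 0 0 13.9; 1 0.105 0.35 0.05 0 0 13.9"
}}

```text
time_s: 27.58
eef_pos: [0.5981, 0.0062, 0.0947]
eef_rot: [-0.001, 0.999, -0.045, -0.002]
wrist_force: [-0.3, 0.8, 0.3]
opening: 0.004
grasp_force: 0.0
```

Run:
```python
from h import *
st(); go(.601,.005,.0756,-5.3)
```

```text
t 27.5833 p [0.5981 0.0062 0.0947] q [-5.00e-04  9.99e-01 -4.49e-02 -2.00e-03] open 0.004336157961840265 F [-0.3  0.8  0.3] j [-0.188  0.422  1.656  0.     1.068  1.472]
t 27.6 shift mm [ 3.1  1.  19.1] turn [-0.   0.2  0.2]
```

Emit:
{"name": "servo_tool", "arguments": {
  "series": "1 0.002 0.001 0.014 0 0 0; 1 0.002 0.001 0.019 0 0 0; 1 0.002 0.001 0.021 0 0 0; 1 0.002 0.001 0.021 0 0 0; 1 0.002 0.001 0.021 0 0 0; 1 0.002 0.001 0.021 0 0 0"
}}

```text
time_s: 28.08
eef_pos: [0.6017, 0.0051, 0.0762]
eef_rot: [0.0, 0.999, -0.044, 0.0]
wrist_force: [-0.1, 0.5, -0.6]
opening: -0.0
grasp_force: 0.0
```

Emit:
{"name": "servo_tool", "arguments": {
  "series": "1 0 0 0.002 0 0 0; 1 0 0 0.0036 0 0 0; 1 0 0 0.0036 0 0 0; 1 0 0 0.0036 0 0 0"
}}

```text
time_s: 28.42
eef_pos: [0.6018, 0.0047, 0.0726]
eef_rot: [-0.0, 0.999, -0.044, 0.0]
wrist_force: [-0.8, 0.9, 4.4]
opening: 0.003
grasp_force: 2.0
```

Emit:
{"name": "servo_tool", "arguments": {
  "series": "1 0 0 0.0003 0 0 0; 1 -0.006 0 0.0003 0 0 0; 1 -0.012 0 0.0003 0 0 0; 1 -0.018 0 0.0003 0 0 0; 1 -0.024 0 0.0003 0 0 0; 1 -0.03 0 0.0003 0 0 0; 1 -0.036 0 0.0003 0 0 0; 1 -0.042 0 0.0003 0 0 0; 1 -0.048 0 0.0003 0 0 0; 1 -0.054 0 0.0003 0 0 0; 1 -0.054 0 0.0003 0 0 0"
}}

```text
time_s: 29.33
eef_pos: [0.5473, 0.0094, 0.0725]
eef_rot: [0.0, 0.999, -0.044, 0.001]
wrist_force: [-0.1, -0.8, 8.5]
opening: -0.001
grasp_force: 4.2
```

Emit:
{"name": "servo_tool", "arguments": {
  "series": "1 -0.006 0 0 0 0 0; 1 -0.012 0 0 0 0 0; 1 -0.018 0 0 0 0 0; 1 -0.024 0 0 0 0 0; 1 -0.03 0 0 0 0 0; 1 -0.036 0 0 0 0 0; 1 -0.042 0 0 0 0 0; 1 -0.046 0 0 0 0 0; 1 -0.046 0 0 0 0 0; 1 -0.046 0 0 0 0 0"
}}

```text
time_s: 30.17
eef_pos: [0.5017, 0.0134, 0.0725]
eef_rot: [0.0, 0.999, -0.044, 0.001]
wrist_force: [0.2, -0.7, 10.0]
opening: -0.0
grasp_force: 4.8
```

Emit:
{"name": "servo_tool", "arguments": {
  "series": "1 0 0 -0.02 0 0 0; 1 0 0 -0.04 0 0 0; 1 0.02 0.04 -0.08 0 0 0; -0.5 0.02 0.08 -0.08 0 0 0; -0.5 0.02 0.12 -0.08 0 0 0; -0.5 0.02 0.15 -0.08 0 0 0; -0.5 0.02 0.15 -0.08 0 0 0; -0.5 0.02 0.15 -0.08 0 0 0"
}}

```text
time_s: 30.83
eef_pos: [0.5069, -0.139, 0.1509]
eef_rot: [-0.001, 0.999, -0.047, -0.001]
wrist_force: [-0.9, 0.2, -0.7]
opening: 0.712
grasp_force: 0.0
```

Run:
```python
from h import *
st(); c=cam('top'); panels(c); 
a=c['img'][145:295,245:345]; b=c['img'][205:325,115:215]
A=cv2.resize(a,None,fx=4,fy=4,interpolation=cv2.INTER_CUBIC);B=cv2.resize(b,None,fx=3,fy=3)
O=np.zeros((600,720,3),np.uint8);O[:600,:400]=A;O[:360,410:710]=B
cv2.imwrite('pics/t13.png',O[:,:,::-1])
```

```text
t 30.8333 p [ 0.5069 -0.139   0.1509] q [-5.000e-04  9.989e-01 -4.660e-02 -1.000e-03] open 0.7124398696812254 F [-0.9  0.2 -0.7] j [-0.494  0.196  1.82   0.     1.128  1.17 ]
panel 981 [0.4937 0.0157] [0.0397 0.1253] 84.1 xmin 0.4303
```

View pics/t13.png

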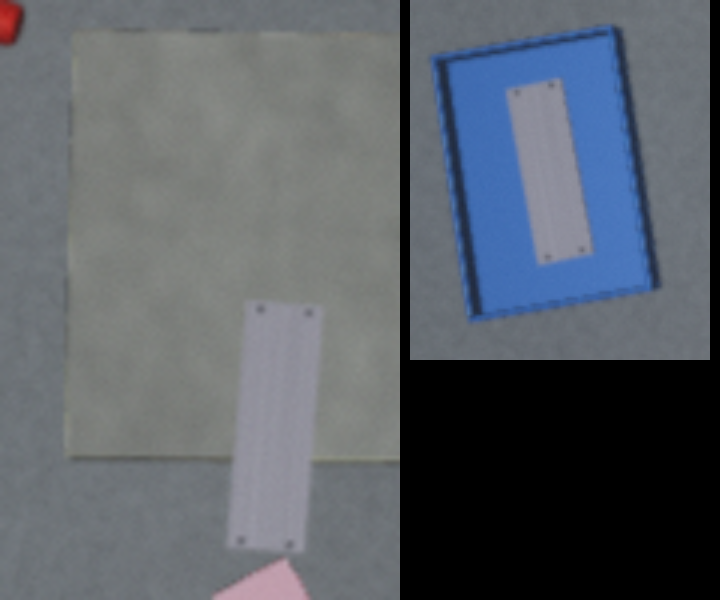

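Panel A lies flat in the tray's middle (right inset 507–593, y 80–265). Panel B is at crop 228–322, y 300–552 and overhangs the edge at y 458.

Run:
```python
from h import *
go(.455,.0194,.11,-5.5)
```

```text
t 30.9 shift mm [ -65.9 -151.4   41.1] turn [-0.1  0.1  0.3]
```

Emit:
{"name": "servo_tool", "arguments": {
  "series": "-0.5 -0.066 -0.152 0 0 0 0.3; -0.5 -0.066 -0.152 0 0 0 0.3; -0.5 -0.066 -0.152 0 0 0 0.3; -0.5 -0.066 -0.152 0 0 0 0.3; -0.5 -0.066 -0.152 0 0 0 0.3; -0.5 -0.066 -0.152 0.03 0 0 0.3; -0.5 -0.066 -0.152 0.041 0 0 0.3; -0.5 -0.066 -0.152 0.041 0 0 0.3; -0.5 -0.066 -0.152 0.041 0 0 0.3"
}}

```text
time_s: 31.63
eef_pos: [0.4549, 0.0208, 0.1099]
eef_rot: [-0.0, 0.999, -0.046, -0.001]
wrist_force: [-0.5, -0.3, -0.4]
opening: 0.751
grasp_force: 0.0
```

Run:
```python
from h import *
st(); go(.456,.0194,.064,-5.5)
```

```text
t 31.6333 p [0.4549 0.0208 0.1099] q [-3.000e-04  9.989e-01 -4.620e-02 -1.500e-03] open 0.7509355539467597 F [-0.5 -0.3 -0.4] j [-0.216  0.113  2.015  0.     1.016  1.447]
t 31.6 shift mm [ 1.3  1.3 45.9] turn [-0.   0.2  0.2]
```

Emit:
{"name": "servo_tool", "arguments": {
  "series": "-0.5 0 0.001 0.025 0 0 0; -0.5 0 0.001 0.042 0 0 0; -0.5 0 0.001 0.047 0 0 0; -0.5 0 0.001 0.047 0 0 0; -0.5 0 0.001 0.047 0 0 0; 0.4 0 0.001 0.047 0 0 0; 0.4 0 0.001 0.047 0 0 0; 0.4 0 0.001 0.047 0 0 0; 0.4 0 0.001 0.047 0 0 0; 0.4 0 0.001 0.047 0 0 0"
}}

```text
time_s: 32.47
eef_pos: [0.4571, 0.0184, 0.0649]
eef_rot: [0.0, 0.999, -0.047, 0.001]
wrist_force: [-1.6, -1.0, 6.5]
opening: 0.431
grasp_force: 59.3
```

Emit:
{"name": "servo_tool", "arguments": {
  "series": "0.4 0 0 -0.01 0 0 0; 0.4 0 0 -0.03 0 0 0; 0.4 0 0 -0.06 0 0 0; 0.4 0 0 -0.08 0 0 0; 0.4 0 0 -0.08 0 0 0; 0.4 0 0 -0.08 0 0 0"
}}

```text
time_s: 32.97
eef_pos: [0.4571, 0.0184, 0.1454]
eef_rot: [0.0, 0.999, -0.047, 0.002]
wrist_force: [-0.2, 0.0, -0.6]
opening: 0.435
grasp_force: 60.1
```

Run:
```python
from h import *
st(); go(.443,.336,.14,8.8)
```

```text
t 32.9667 p [0.4571 0.0184 0.1454] q [ 3.000e-04  9.989e-01 -4.700e-02  1.800e-03] open 0.43533499207130366 F [-0.2  0.  -0.6] j [-0.22   0.052  1.995 -0.     1.091  1.445]
t 33.0 shift mm [ -43.9 -314.8    5.1] turn [  0.1  -0.2 -14.2]
```

Emit:
{"name": "servo_tool", "arguments": {
  "series": "0.4 -0.044 -0.315 0.004 0 0 -14.2; 0.4 -0.044 -0.315 0.004 0 0 -14.2; 0.4 -0.044 -0.315 0.004 0 0 -14.2; 0.4 -0.044 -0.315 0.004 0 0 -14.2; 0.4 -0.044 -0.315 0.004 0 0 -14.2; 0.4 -0.044 -0.315 0.004 0 0 -14.2; 0.4 -0.044 -0.315 0.004 0 0 -14.2; 0.4 -0.044 -0.315 0.004 0 0 -14.2; 0.4 -0.044 -0.315 0.03 0 0 -14.2; 0.4 -0.044 -0.315 0.06 0 0 -14.2; 0.4 -0.044 -0.315 0.06 0 0 -14.2; 0.4 -0.044 -0.315 0.06 0 0 -14.2"
}}

```text
time_s: 33.97
eef_pos: [0.4394, 0.3353, 0.0811]
eef_rot: [0.001, 0.997, 0.077, -0.003]
wrist_force: [0.5, 0.5, 0.0]
opening: 0.435
grasp_force: 60.3
```

Run:
```python
from h import *
st(); go(.443,.336,.033,8.8)
```

```text
t 33.9667 p [0.4394 0.3353 0.0811] q [ 0.0013  0.997   0.0769 -0.0033] open 0.43455921975438255 F [0.5 0.5 0. ] j [ 0.437  0.359  1.779 -0.     1.011  1.854]
t 34.0 shift mm [ 4.  -0.2 48.1] turn [0.1 0.4 0. ]
```

Emit:
{"name": "servo_tool", "arguments": {
  "series": "0.4 0.001 0.002 0.03 0 0 0; 0.4 0.001 0.002 0.045 0 0 0; 0.4 0.001 0.002 0.052 0 0 0; 0.4 0.001 0.002 0.052 0 0 0; 0.4 0.001 0.002 0.052 0 0 0"
}}

```text
time_s: 34.38
eef_pos: [0.4441, 0.3346, 0.033]
eef_rot: [-0.0, 0.997, 0.076, 0.001]
wrist_force: [0.1, -0.2, 0.2]
opening: 0.435
grasp_force: 60.3
```

Emit:
{"name": "servo_tool", "arguments": {
  "series": "0.4 0 0 0.002 0 0 0; 0.4 0 0 0.002 0 0 0; 0.1 0 0 0.002 0 0 0; -0.1 0 0 0.002 0 0 0; -0.3 0 0 0.002 0 0 0; -0.4 0 0 0.002 0 0 0; -0.4 0 0 0 0 0 0; -0.4 0 0 -0.03 0 0 0; -0.4 0 0 -0.07 0 0 0; -0.4 0 0 -0.11 0 0 0; -0.4 0 0 -0.15 0 0 0; -0.4 0 0 -0.15 0 0 0"
}}

```text
time_s: 35.38
eef_pos: [0.4476, 0.3368, 0.191]
eef_rot: [-0.003, 0.997, 0.077, 0.007]
wrist_force: [3.1, 0.3, 0.6]
opening: 0.7
grasp_force: 0.0
```

Emit:
{"name": "servo_tool", "arguments": {
  "series": "-0.4 0 0.04 0 0 0 0; -0.4 0 0.08 0 0 0 0; -0.4 0 0.12 0 0 0 0; -0.4 0 0.16 0 0 0 0; -0.4 0 0.2 0 0 0 0; -0.4 0 0.2 0 0 0 0; -0.4 0 0.2 0 0 0 0; -0.4 0 0.2 0 0 0 0; -0.4 0 0.2 0 0 0 0"
}}

```text
time_s: 36.13
eef_pos: [0.4736, 0.138, 0.1817]
eef_rot: [-0.0, 0.997, 0.077, -0.0]
wrist_force: [0.3, -0.1, 0.4]
opening: 0.697
grasp_force: 0.0
```

Run:
```python
from h import *
st(); c=cam('top','t14.png'); d=cam('side')
a=c['img'][190:330,110:230]; b=c['img'][190:310,420:510]
O=np.zeros((600,800,3),np.uint8);A=cv2.resize(a,None,fx=2.5,fy=2.5);O[:350,:300]=A;O[360:600,:180]=cv2.resize(b,None,fx=2,fy=2)
O[:480,310:790]=cv2.resize(d['img'][180:480,210:510],None,fx=1.6,fy=1.6)
cv2.imwrite('pics/fin.png',O[:,:,::-1])
```

```text
t 36.1333 p [0.4736 0.138  0.1817] q [-2.00e-04  9.97e-01  7.74e-02 -1.00e-04] open 0.6971990521387605 F [ 0.3 -0.1  0.4] j [0.042 0.081 1.879 0.    1.181 1.458]
```

View pics/fin.png

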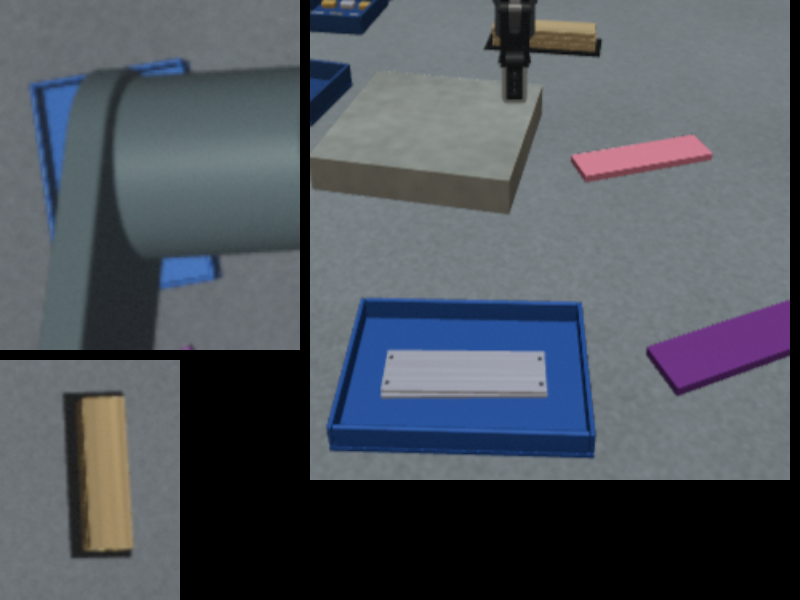

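The picture shows both panels stacked flat mid-tray at (465,373), the slab empty and the pile on the mat; nothing else has moved.

```bash
python3 -c "
from bench import ctrl
print(ctrl.hand_in())"
```

```text
the job is handed in; nothing more can be done
None
```

I piled the three boards lengthwise on the mat, laid both panels flat and stacked in the blue tray, left the tin, parts box and screwdriver alone, and handed in the job at about 36 s; it returned no verdict.

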